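# Lock the shaft collar onto the shaft's flat

### The job

The collar on the little shaft stand is loose and its winged set screw leans away from the flat ground along the shaft. Turn the collar on the shaft until its set screw stands squarely over the flat, then turn the wing clockwise until the screw is snug on the flat: firmly nipped up, but not forced, or it will mar the shaft. Leave the other things on the bench where they are.

Things in the scene. Friction and masses are not known exactly. Their poses are not given: they have to be found in the camera images.
- stand: Shaft stand, fixed: plywood board 140 x 240 x 18 mm with two dark steel pillow blocks (46 mm wide, 108 mm tall, 22 mm along the shaft), middles 85 mm either side of the centre. Origin: centre of the board's underside, on the bench. z up, y along the shaft, whose level axis runs 85 mm above the origin. A 52 mm aluminium pulley sits on the shaft's +y end, outside the block.
- shaft: Steel shaft, 28 mm in diameter, locked in the blocks. One flat, 14 mm wide and about 12 mm from the axis, is ground along it between the blocks; its depth differs from shaft to shaft by up to 1.25 mm either way. Origin: on the axis midway between the blocks, in the middle of the collar. y: along the shaft. z: out of the flat, square to it (within 0.2 rad of straight up).
- collar: Dark steel collar, 46 mm in diameter, 22 mm wide, with a 20 mm round boss up to 29 mm from the shaft axis that carries the set screw. It only turns about the shaft (drag 0.06 N m) and stays where left; stops 1.1 rad either side of up. Origin: on the shaft axis. y: along the shaft. z: out along the set screw. It starts leaning to the stand's -x side, 0.55 to 0.85 rad from up.
- wing: Wing of the set screw: a steel blade 30 mm long, 8 mm thick, from 37 to 65 mm from the shaft axis, on a neck 15 mm in diameter with a 17 mm foot flange. Origin: on the screw axis, 30 mm from the shaft axis. z: outward (the collar's z). x: along the blade; y: across its thickness, the way to pinch it. Turned clockwise seen from outside (negative about z) it drives the nib in; it does not travel.
- wing_grip (a point): Middle of the wing's blade, where to pinch it, 54 mm from the shaft axis; axes as the wing's. While it moves it drags evenly, 0.1 N m, which fades when the hand stops, but keeps a released wing from working loose. Once the nib lands, the torque climbs, 2.4 N m per radian of wing. Snug is 0.10 to 0.18 N m felt with the hand still (0.20 to 0.28 while moving); 0.21 N m, hand still, mars the shaft.
- nib: Blunt 8 x 8 mm brass nib hidden in the collar, driven 3.5 mm towards the shaft per radian of wing. Over the flat it lands after 0.3 to 1.1 rad of turning; away from the flat it jams on the round of the shaft sooner, after up to 0.5 rad. Origin: on the shaft axis when fully backed off, past it by the travel as it goes in. z: the collar's.
- hex_bolt: Bystander: loose steel bolt with nut, 82 mm long, by the stand.
- nut_big: Bystander: large loose hexagon nut, 34 mm, by the stand.
- screwdriver_red: Bystander: screwdriver with red handle, 180 mm, lying behind the stand.
- wood_block2: Bystander: dark wood offcut, 40 x 90 x 19 mm, left of the stand.
- masking_tape: Bystander: roll of masking tape, 96 mm across, 25 mm tall, right of the stand.
- tape_measure: Bystander: tape measure, 86 x 36 x 62 mm, left near the robot.

How it is judged:
By the outcome, as a careful person would: the job done as asked, in the order asked, and still so for the second after the job is handed in, with the robot touching nothing.
It also fails if it takes over 67 s, if anything falls off the work surface, if the arm or the gripper's body presses on something with over 40 N, if the wrist force passes 120 N, or if a joint passes its speed limit or range.

### The arm

A 6-joint arm with a two-finger parallel gripper is mounted at the origin on a cart in front of the work surface, level with it; the furniture and walls round the work are solid. World frame = base frame: x ahead of the robot, y to its left, z up, the work surface at z = 0. Lengths are in m, angles in rad, forces in N, time in s.
With the tool pointing down it reaches from about 0.35 to 0.975 m from the base axis. Payload 4.9 kg.
Tool frame: the origin (TCP) lies midway between the tips of the shut fingers; the grasp point (between the pads) lies 19 mm behind it (manip.hold_point_z is the distance from the TCP to the grasp point, in m); z points along the fingers, y is the line along which they close (so a half turn about z gives the same grasp; the last joint's range is limited). The gripper opens to 85 mm and grips with 20 to 120 N. Pads are 22 mm wide; open, the fingers measure 114 mm over their backs; the gripper's body (76 mm by 85 mm) begins 54 mm behind the grasp point. The pads swing forward as they close: fully open they stand 13 mm farther back than shut.
Start: joints at [1.046, 0.053, 1.613, -0, 1.476, -0.119], TCP at [0.247, 0.574, 0.196] pointing down, gripper open.
Joint ranges: [-3.01, 3.01], [-1.01, 2.22], [0.06, 2.58], [-1.02, 4.17], [0.09, 2.62], [-3.14, 3.14]. Speed limits (rad/s): [2.57, 2.57, 3.14, 3.14, 3.14, 3.14].

### API

Orientations are given as a unit quaternion [w, x, y, z].
In Python, from plant import manip gives the robot as it stands. The module is installed in compiled form; this text tells all that it offers.
- The arm moves only by the shell command python3 -m jog 'ROWS' [OPENING]. ROWS is JSON, one flat list of numbers, 6 for each row, row after row: the shift along the tool's x, y, z in units of 0.1 m (1.0 is 0.1 m), then the turn, a rotation vector about the tool's x, y, z in units of 180 degrees (1.0 is 180 degrees). A call has 1 to 8 rows; each row is the pose to reach, as a shift and turn from the pose commanded when the call began, along the tool's axes at that moment, turning the shorter way round; what a row does not reach only later rows make up. A row lasts 1/8 s, in which the tool goes at most 62.5 mm and 10.7 degrees, less where a joint would pass 70% of its speed; a pose out of reach is approached as far as the arm can. A call with a number of a shift or a turn outside -1 to 1 is refused whole. A call with a gripper value outside its range is refused whole. OPENING is the finger opening in mm, from 0 to 85.4, set as the call begins (- or left out, the last holds). The fingers move at their own pace and stop on an object; the grip force is fixed at half the most. Time passes only in rows, so rows that repeat a pose let the fingers close. It gives the time, the measured TCP pose, the force, the opening and the grip force at its end, in the units of the state.
- manip.state(): the state, without advancing time (a new reading comes with each control period).
- manip.grab_frame(name): name is "scene" or "top" or "wrist"; returns a dict with "img" (480x640x3 uint8, blue, green, red), "z_map" (480x640 float32, m along the optical axis (not along the pixel's ray), 0 where there is no reading), "fx", "fy", "cx", "cy" (pixels), "distortion" ([k1, k2, p1, p2, k3] as OpenCV has them; the pictures are not rectified), "xyz" and "attitude" of the camera in the world; the wrist camera has in their place "T_tool_cam" (4x4, takes a point from camera to tool coordinates, whose origin is the TCP and whose axes are the flange's). Camera axes: x right, y up, looking along -z (the intrinsics and any distortion apply to the point x, -y, -z); pixel columns grow to the right and rows downward; lengths in m; the calibration is good to about 2 mm. A picture is of the moment at which its call begins: read the wrist's pose just before it.
- manip.job_done(): hands the job in; it is judged then, once.
The state is a dict: "time": time; "joint_pos": joint angles; "joint_vel": joint speeds; "joint_efforts": joint torques, N m; "tool_pos": TCP position; "tool_rot": TCP orientation; "contact_force": force on the tool from outside, world axes, zero at the start; "ft_torque": the same for the moment, N m; "gripper_width": opening from 0.0 (shut) to 1.0 (fully open); "grasp_force": force on a finger pad.
Only numpy, scipy, OpenCV 4.12 (cv2) and the standard library are available. Lean on these libraries where they do the work, as an engineer would, in place of code of your own. Each camera call takes 0.05 s, during which the arm holds its last target. There are 200 camera calls.

## Working session

There is one attempt and no reset: what is moved stays moved. The work goes in short steps, Python scripts to look and compute and a shell command to move; the robot and the scene stay as the last step left them, time stands still between calls to the robot, and variables do not carry over. Pictures are saved under pics/ and viewed, at most 10 in all, crops included, and the job is handed in when it is done.

```bash
mkdir -p pics
cat > h.py <<'E'
import numpy as np, cv2
from scipy.spatial.transform import Rotation as R
from plant import manip
def q2m(q): return R.from_quat([q[1],q[2],q[3],q[0]]).as_matrix()
def cam(name):
    s=manip.state(); f=manip.grab_frame(name)
    T=np.eye(4)
    if name=="wrist":
        W=np.eye(4); W[:3,:3]=q2m(s["tool_rot"]); W[:3,3]=s["tool_pos"]; T=W@np.array(f["T_tool_cam"])
    else:
        a=np.array(f["attitude"]); T[:3,:3]=q2m(a) if a.size==4 else a; T[:3,3]=f["xyz"]
    f["T"]=T; return f
def K(f): return np.array([[f["fx"],0,f["cx"]],[0,f["fy"],f["cy"]],[0,0,1.]])
def pts(f,uv):
    uv=np.array(uv,float).reshape(-1,2)
    n=cv2.undistortPoints(uv.reshape(-1,1,2),K(f),np.array(f["distortion"],float)).reshape(-1,2)
    z=f["z_map"][uv[:,1].astype(int),uv[:,0].astype(int)]
    c=np.c_[n[:,0]*z,-n[:,1]*z,-z]
    return c@f["T"][:3,:3].T+f["T"][:3,3], z
def cloud(f):
    v,u=np.mgrid[0:480,0:640]; p,z=pts(f,np.c_[u.ravel(),v.ravel()]); return p.reshape(480,640,3),z.reshape(480,640)
E
python3 - <<'E'
from h import *
s=manip.state(); print(s)
a=cam("scene");b=cam("top")
for n,f in(("scene",a),("top",b)):
    cv2.imwrite(f"pics/{n}0.png",f["img"]); print(n,f["T"].round(3).tolist(),f["fx"],f["distortion"]); 
    P,z=cloud(f); np.savez(f"{n}0.npz",P=P,z=z,img=f["img"])
print(manip.hold_point_z)
E
```

```text
{'time': 0.0, 'joint_pos': array([ 1.04596803e+00,  5.33617485e-02,  1.61429648e+00,  1.72125822e-05,
        1.47600785e+00, -1.19017274e-01]), 'joint_vel': array([ 0.00159186, -0.00061299,  0.00095821, -0.00108915,  0.00179711,
       -0.00015807]), 'joint_efforts': array([ 4.30131086e-04, -3.93668747e+01, -3.70182180e+01,  1.01206992e-04,
        6.67060143e-03,  2.19800604e-06]), 'tool_pos': array([0.24637955, 0.57362828, 0.19465859]), 'tool_rot': array([-3.36132524e-04,  2.01516779e-01,  9.79484514e-01, -9.80742319e-04]), 'contact_force': array([-0.01978157, -0.48262253,  0.36985791]), 'ft_torque': array([ 0.00224924,  0.01816397, -0.03771979]), 'grasp_force': 0.0, 'gripper_width': 1.0005556052054065}
scene [[0.737, 0.504, -0.451, 0.055], [-0.676, 0.557, -0.483, -0.503], [0.008, 0.66, 0.751, 0.88], [0.0, 0.0, 0.0, 1.0]] 449.87288242087146 [-0.08478709  0.          0.          0.          0.        ]
top [[0.03, 0.987, -0.16, 0.361], [-1.0, 0.031, 0.005, 0.001], [0.01, 0.16, 0.987, 1.029], [0.0, 0.0, 0.0, 1.0]] 434.0598908424293 [-0.04662837  0.          0.          0.          0.        ]
0.0187
```

View pics/scene0.png

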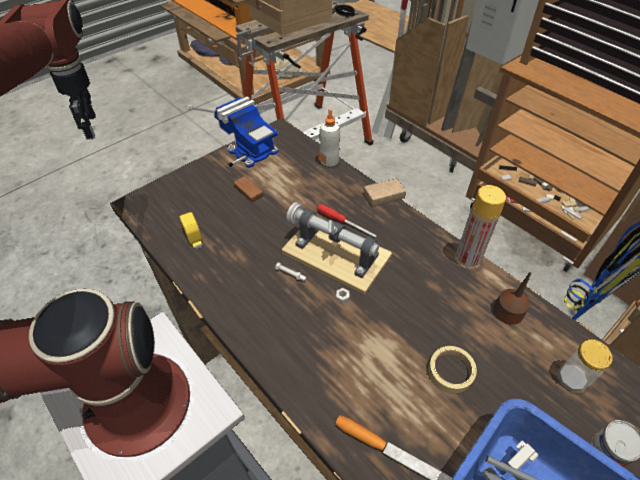

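View pics/top0.png

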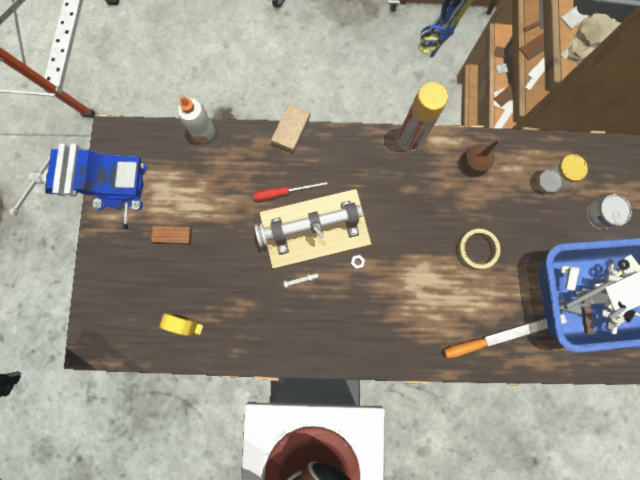

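The pictures show the stand at about (315,228) in top, with the wing at (318,235) leaning towards the robot. The pulley is at (261,236), on the left (+y) end.

Run:
```python
from h import *
d=np.load("top0.npz");P=d["P"];img=d["img"]
hsv=cv2.cvtColor(img,cv2.COLOR_BGR2HSV)
roi=np.zeros((480,640),bool);roi[180:275,240:385]=1
m=roi&(P[...,2]>0.012)&(P[...,2]<0.025)&(hsv[...,1]>60)&(hsv[...,2]>120)
xy=P[m][:,:2]; r=cv2.minAreaRect((xy*1000).astype(np.float32)); print(m.sum(),r)
m2=roi&(P[...,2]>0.09)
print("high pts",m2.sum(),P[m2].max(0),P[m2].min(0))
c=np.array(r[0])/1000
d=np.load("scene0.npz");Ps=d["P"];m3=(abs(Ps[...,0]-c[0])<.1)&(abs(Ps[...,1]-c[1])<.15)&(Ps[...,2]>0.1)
print(Ps[m3].max(0),np.argwhere(m3).mean(0))
f=cam("wrist");print(np.array(f["T_tool_cam"]).round(3).tolist(),f["fx"],f["cx"],f["cy"],f["distortion"])
```

```text
3546 ((582.0099487304688, 19.628799438476562), (190.9234161376953, 243.40541076660156), 15.67070198059082)
high pts 1629 [0.60396403 0.14043561 1.02884757] [ 0.3611797  -0.09138526  0.09000163]
[0.59876919 0.13984295 0.14639351] [224.98922801 328.39497307]
[[0.001, 0.948, 0.317, 0.081], [1.0, -0.001, 0.0, 0.0], [0.0, 0.317, -0.948, -0.176], [0.0, 0.0, 0.0, 1.0]] 367.19251812272216 317.2108888788191 241.67974905302222 [-0.00039828  0.          0.          0.          0.        ]
```

```bash
python3 -m jog '[-0.44,-0.32,-0.1,0,0,0,-0.87,-0.63,-0.25,0,0,0,-0.87,-0.63,-0.25,0,0,0]' 85 >/dev/null
python3 -m jog '[-0.44,-0.32,0,0,0,0,-0.87,-0.63,0,0,0,0,-0.87,-0.63,0,0,0,0]' >/dev/null
python3 -m jog '[-0.44,-0.32,0,0,0,0,-0.87,-0.63,0,0,0,0,-0.87,-0.63,0,0,0,0]' >/dev/null
python3 -m jog '[-0.44,-0.32,0,0,0,0,-0.87,-0.63,0,0,0,0,-0.87,-0.63,0,0,0,0]' >/dev/null
python3 -m jog '[-0.44,-0.32,0,0,0,0,-0.87,-0.63,0,0,0,0,-0.87,-0.63,0,0,0,0]' >/dev/null
python3 -m jog '[-0.3,-0.2,0,0,0,-0.05,-0.6,-0.4,0,0,0,-0.1,-0.87,-0.63,0,0,0,-0.15,-0.87,-0.63,0,0,0,-0.19,-0.87,-0.63,0,0,0,-0.19,-0.87,-0.63,0,0,0,-0.19]'
python3 - <<'E'
from h import *
f=cam("wrist");cv2.imwrite("pics/w1.png",f["img"]);P,z=cloud(f);np.savez("w1.npz",P=P,z=z,img=f["img"],T=f["T"])
print(manip.state()["tool_pos"],f["T"].round(3).tolist())
E
```

```text
time: 2.78
tool_pos: [0.5768, 0.0229, 0.2208]
tool_rot: [-0.0, -0.096, 0.995, 0.0]
contact_force: [0.3, 0.1, -0.8]
gripper_width: 0.994
grasp_force: 0.0
[0.57683311 0.02253782 0.22086122] [[-0.191, -0.931, -0.311, 0.497], [0.982, -0.181, -0.06, 0.008], [-0.0, -0.317, 0.949, 0.397], [0.0, 0.0, 0.0, 1.0]]
```

View pics/w1.png

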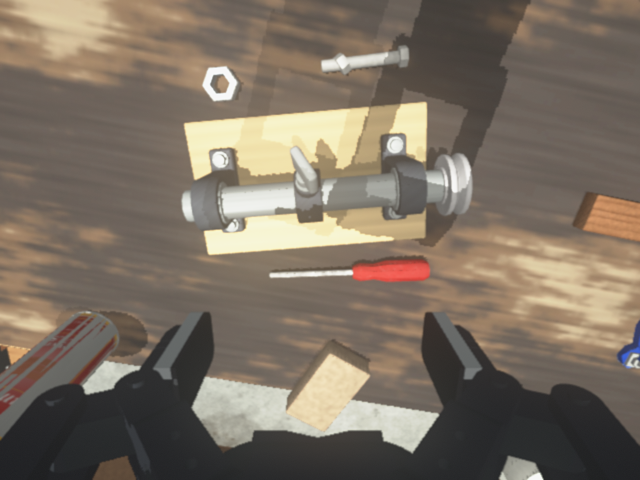

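The wrist view shows the collar at (308,195), the wing from (312,185) to (298,150) with its tip towards the robot. The shaft lies between blocks at x = 215 and 405, with a bright band along it that should be the flat.

```bash
cat > fit.py <<'E'
from h import *
import sys
def run(fn,yaw0=0.16):
    d=np.load(fn);P=d["P"]
    Q=P.reshape(-1,3); Q=Q[(abs(Q[:,0]-.57)<.2)&(abs(Q[:,1]-.02)<.2)&(d["z"].ravel()>0)]
    b=Q[(Q[:,2]>.013)&(Q[:,2]<.023)]; r=cv2.minAreaRect((b[:,:2]*1000).astype(np.float32)); print("board",r)
    # shaft: ridge points between blocks
    s=Q[(Q[:,2]>.085)&(Q[:,2]<.105)]
    c=np.array(r[0])/1000
    for it in range(3):
        u=np.array([-np.sin(yaw0),np.cos(yaw0)]); n=np.array([np.cos(yaw0),np.sin(yaw0)])
        a=(s[:,:2]-c)@u; x=(s[:,:2]-c)@n
        k=(abs(a)<.068)&(abs(a)>.017)&(abs(x)<.02)
        bins=np.arange(-.068,.069,.008); pts_=[]
        for l in bins:
            q=k&(a>=l)&(a<l+.008)
            if q.sum()>15: pts_.append((a[q].mean(),(x[q].min()+x[q].max())/2))
        pp=np.array(pts_); g=np.polyfit(pp[:,0],pp[:,1],1); yaw0-=np.arctan(g[0]); c=c+n*g[1]
    print("yaw",yaw0,"c",c)
    return Q,c,yaw0
if __name__=="__main__":
    Q,c,yaw=run(sys.argv[1])
    n=np.array([np.cos(yaw),np.sin(yaw)]);u=np.array([-np.sin(yaw),np.cos(yaw)])
    L=np.c_[(Q[:,:2]-c)@n,(Q[:,:2]-c)@u,Q[:,2]]*1000
    k=(abs(L[:,1])<68)&(abs(L[:,1])>18)&(L[:,2]>80)&(abs(L[:,0])<16)
    S=L[k]
    for x in range(-16,16,2):
        q=S[(S[:,0]>=x)&(S[:,0]<x+2)]
        for side in(1,-1):
            qq=q[q[:,1]*side>0]
            print(x+1,side,len(qq),np.median(qq[:,2]).round(2) if len(qq) else None,end=" | ")
        print()
    for lo,hi in((-6,-0.),(-5,3),(-3,5),(-5,5)):
        q=S[(S[:,0]>lo)&(S[:,0]<hi)]; print(lo,hi,np.polyfit(q[:,0],q[:,2],1))
    w=L[(abs(L[:,1])<22)&(L[:,2]>90)&(((L[:,0])**2+(L[:,2]-85)**2)>41**2)&(L[:,2]<160)&(abs(L[:,0])<70)]
    print("wing",len(w),w.mean(0),np.linalg.eigh(np.cov(w.T)))
    for p in w[::max(1,len(w)//60)]: print(p.round(1).tolist(),end=" ")
E
python3 fit.py w1.npz
```

```text
board ((614.7461547851562, 29.425613403320312), (350.3593444824219, 243.5176239013672), 16.308725357055664)Traceback (most recent call last):
  File "fit.py", line 22, in <module>
    Q,c,yaw=run(sys.argv[1])
            ~~~^^^^^^^^^^^^^
  File "fit.py", line 18, in run
    pp=np.array(pts_); g=np.polyfit(pp[:,0],pp[:,1],1); yaw0-=np.arctan(g[0]); c=c+n*g[1]
                                    ~~^^^^^
IndexError: too many indices for array: array is 1-dimensional, but 2 were indexed
```

```bash
python3 - <<'E'
s=open('fit.py').read()
s=s.replace('b=Q[(Q[:,2]>.013)&(Q[:,2]<.023)]; r','''h=cv2.cvtColor(d["img"],cv2.COLOR_BGR2HSV); m=((P[...,2]>.011)&(P[...,2]<.026)&(h[...,0]>15)&(h[...,0]<35)&(h[...,1]>50)).astype(np.uint8)
    m=cv2.morphologyEx(m,cv2.MORPH_OPEN,np.ones((3,3))); cl=cv2.morphologyEx(m,cv2.MORPH_CLOSE,np.ones((9,9)))
    _,lab,st,_=cv2.connectedComponentsWithStats(cl); b=P[(lab==1+st[1:,4].argmax())&(m>0)]; r''')
open('fit.py','w').write(s)
E
python3 fit.py w1.npz
```

```text
board ((524.4955444335938, 2.9321670532226562), (66.18138122558594, 240.0218963623047), 15.734548568725586)
yaw 0.2744498708588645 c [0.56045768 0.00974409]
-15 1 0 None | -15 -1 0 None | 
-13 1 203 88.27 | -13 -1 196 87.83 | 
-11 1 182 92.36 | -11 -1 176 92.41 | 
-9 1 161 94.53 | -9 -1 158 94.47 | 
-7 1 151 95.2 | -7 -1 145 95.28 | 
-5 1 153 95.54 | -5 -1 149 95.65 | 
-3 1 141 95.86 | -3 -1 151 96.01 | 
-1 1 149 96.25 | -1 -1 1703 334.01 | 
1 1 282 97.61 | 1 -1 3418 331.02 | 
3 1 688 342.35 | 3 -1 4567 324.86 | 
5 1 4333 337.89 | 5 -1 2664 305.38 | 
7 1 713 333.39 | 7 -1 1710 314.65 | 
9 1 1423 335.87 | 9 -1 1326 304.75 | 
11 1 3217 319.73 | 11 -1 800 319.57 | 
13 1 1555 297.58 | 13 -1 739 320.01 | 
15 1 439 303.95 | 15 -1 699 320.58 | 
-6 -0.0 [ 52.827792   321.06376214]
-5 3 [ 23.70400284 277.49942857]
-3 5 [  6.18093458 295.35100342]
-5 5 [ 11.26508027 280.33998141]
wing 712 [-28.71967373   2.85902837 134.68894754] EighResult(eigenvalues=array([ 4.54972662, 51.37720391, 83.78928741]), eigenvectors=array([[ 0.31032086, -0.15291805,  0.93825212],
       [-0.84985598,  0.39762417,  
[... 684 characters left out ...]
 7.4, 140.1] [-29.8, 3.3, 141.5] [-27.6, -1.8, 126.2] [-28.9, 6.7, 141.8] [-28.3, 1.7, 139.8] [-27.9, 9.4, 141.5] [-27.8, 4.5, 142.3] [-24.5, -2.4, 119.9] [-27.1, 6.6, 143.4] [-24.0, -1.7, 121.7] [-26.4, 7.2, 143.8] [-23.4, -0.9, 123.0] [-25.6, 7.8, 143.4] [-23.5, 0.9, 129.8] [-24.8, 9.1, 143.3] [-23.4, 2.5, 135.0] [-24.0, 10.4, 143.3] [-23.5, 4.1, 141.4] [-22.8, 11.7, 141.0] [-23.0, 5.5, 143.2] [-19.8, -2.0, 123.6] [-22.4, 6.8, 144.4] [-18.9, 0.2, 123.6] [-21.3, 8.8, 142.7] [-19.4, 3.5, 132.7] [-19.0, 11.4, 134.6] [-19.3, 8.6, 138.9] [-18.7, 7.1, 138.8] [-17.8, 6.3, 137.7] [-16.5, 5.4, 133.8] [-15.6, 5.3, 132.6] [-14.5, 5.1, 130.3] [-13.5, 5.0, 129.1] [-12.7, 6.4, 129.2] [-11.6, 7.8, 128.1]
```

```bash
cat > fit2.py <<'E'
from fit import *
from scipy.optimize import least_squares
def frame(fn):
    Q,c,yaw=run(fn)
    Q=Q[Q[:,2]<.2]
    # axial centre from blocks' (top) extents is refined below
    n=np.array([np.cos(yaw),np.sin(yaw)]);u=np.array([-np.sin(yaw),np.cos(yaw)])
    L=np.c_[(Q[:,:2]-c)@n,(Q[:,:2]-c)@u,Q[:,2]]*1000
    k=(abs(L[:,1])<66)&(abs(L[:,1])>18)&(L[:,2]>80)&(abs(L[:,0])<17)&(L[:,2]<102)
    S=L[k]
    def res(p):
        x0,g,z0,th,df,gz=p
        X=S[:,0]-x0-g*S[:,1]/100; Z=S[:,2]-z0-gz*S[:,1]/100
        return np.minimum(14-np.hypot(X,Z),df-(X*np.sin(th)+Z*np.cos(th)))
    o=least_squares(res,[0,0,85,-.15,11.5,0],loss='soft_l1',f_scale=.3)
    p=o.x; print("x0,g,z0,flat(+ = to +x),depth,gz",p.round(3),"rms",np.sqrt(np.mean(res(p)**2)).round(3),len(S))
    c=c+n*p[0]/1000; yaw-=p[1]/100
    n=np.array([np.cos(yaw),np.sin(yaw)]);u=np.array([-np.sin(yaw),np.cos(yaw)])
    L=np.c_[(Q[:,:2]-c)@n,(Q[:,:2]-c)@u,Q[:,2]-p[2]/1000]*1000   # z from axis now
    return c,yaw,n,u,p,L
if __name__=="__main__":
    fn=sys.argv[1]; c,yaw,n,u,p,L=frame(fn)
    bl=L[(abs(L[:,1])<110)&(L[:,2]>17)&(abs(L[:,0])<10)&(abs(L[:,1])>60)]
    for s in(1,-1): q=bl[bl[:,1]*s>0][:,1]; print("block y",np.percentile(q,[1,50,99]).round(1))
    r=np.hypot(L[:,0],L[:,2]); q=L[(r>18)&(r<24)&(abs(L[:,1])<30)&(L[:,2]>10)]; print("collar y",np.percentile(q[:,1],[1,5,50,95,99]).round(1))
    d=np.load(fn); P=d["P"]; Pl=np.dstack([(P[...,:2]-c)@n,(P[...,:2]-c)@u,P[...,2]-p[2]/1000])*1000
    gx=np.roll(Pl,-2,1)-np.roll(Pl,2,1); gy=np.roll(Pl,-2,0)-np.roll(Pl,2,0)
    N=np.cross(gx,gy); N/=np.linalg.norm(N,axis=2,keepdims=True)+1e-9; N*=np.sign(np.einsum('ijk,ijk->ij',N,(d["T"][:3,3]-P)@np.c_[np.r_[n,0],np.r_[u,0],[0,0,1]]))[...,None]
    rr=np.hypot(Pl[...,0],Pl[...,2])
    m=(rr>43)&(rr<72)&(Pl[...,2]>15)&(Pl[...,2]<75)&(abs(Pl[...,1])<25)&(abs(Pl[...,0])<65)&(np.linalg.norm(gx,axis=2)<12)&(np.linalg.norm(gy,axis=2)<12)
    W=Pl[m].astype(np.float32); NN=N[m].astype(np.float32)
    _,lab,cen=cv2.kmeans(NN,3,None,(3,100,1e-4),10,cv2.KMEANS_PP_CENTERS)
    for i in range(3):
        kk=lab.ravel()==i; med=np.median(NN[kk],0); med/=np.linalg.norm(med); print("cluster",kk.sum(),med.round(3),W[kk].mean(0).round(1),"lean",np.arctan2(-med[0],med[2]).round(3), "mean d",np.median(W[kk]@med).round(1))
    print("c",c,"yaw",yaw,"wing mean",W.mean(0),"lean of mean",np.arctan2(-W[:,0].mean(),W[:,2].mean()))
E
python3 fit2.py w1.npz
```

```text
board ((524.4955444335938, 2.9321670532226562), (66.18138122558594, 240.0218963623047), 15.734548568725586)
yaw 0.2744498708588645 c [0.56045768 0.00974409]
x0,g,z0,flat(+ = to +x),depth,gz [ 3.4900e-01 -5.0000e-02  8.4160e+01 -1.7800e-01  1.2234e+01 -1.1600e-01] rms 0.61 3742
block y [75.8 87.  98.1]
block y [-92.4 -81.1 -70.1]
collar y [-8.  -7.5  3.  13.1 13.6]
cluster 223 [-0.541 -0.003  0.841] [-34.1   3.   53.8] lean 0.571 mean d 64.0
cluster 137 [ 0.139 -0.831  0.538] [-27.5   1.7  51.8] lean -0.253 mean d 23.7
cluster 79 [0.781 0.274 0.562] [-20.    7.8  52.7] lean -0.947 mean d 17.6
c [0.56079387 0.00983874] yaw 0.2749532732656027 wing mean [-29.519432    3.4462073  52.948235 ] lean of mean 0.5085946
```

```bash
cat > goal.py <<'E'
from h import *
c=np.array([0.56079,0.00984]);yaw=0.275;zax=.0842;y0=.0029
Rs=R.from_euler('z',yaw).as_matrix(); O=np.r_[c,zax]+Rs@[0,y0,0]
def pose(lean,phi,r):  # tool pose pinching a wing at lean (to -x), blade angle phi
    C=Rs@R.from_euler('y',-lean).as_matrix()   # collar frame
    B=C@R.from_euler('z',phi).as_matrix()
    return O+C[:,2]*r, np.c_[-B[:,0],B[:,1],-B[:,2]]
def rel(p,M,s=None,r0=None):
    if s is None: t=manip.state(); s,r0=np.array(t["tool_pos"]),q2m(t["tool_rot"])
    return np.r_[r0.T@(p-s)*10, R.from_matrix(r0.T@M).as_rotvec()/np.pi].round(4).tolist()
E
python3 - <<'E'
from goal import *
d=np.load("w1.npz");P=d["P"];Q=P.reshape(-1,3);Q=Q[(d["z"].ravel()>0)]
lean=.571
C=Rs@R.from_euler('y',-lean).as_matrix(); L=(Q-O)@C*1000
w=L[(L[:,2]>62)&(L[:,2]<67)&(abs(L[:,0])<25)&(abs(L[:,1])<25)]
print(len(w),w.mean(0),cv2.minAreaRect(w[:,:2].astype(np.float32)))
ev,V=np.linalg.eigh(np.cov(w[:,:2].T));print(ev,V[:,1],np.arctan(V[1,1]/V[0,1]))
phi=np.arctan(V[1,1]/V[0,1])
print(manip.state()["joint_pos"].round(3))
print("pre",rel(*pose(lean,phi,.100)))
E
```

```text
386 [3.91933242e-01 1.83554625e-02 6.36911769e+01] ((-0.1382284164428711, -0.25841522216796875), (29.23569107055664, 8.064920425415039), 27.80480194091797)
[ 4.19677339 66.7076594 ] [-0.89562495 -0.44481001] 0.4609621205030311
[-0.09  -0.074  1.697  0.     1.519 -1.853]
pre [0.7227, -0.1104, 0.5252, 0.0347, -0.1807, -0.1685]
```

```bash
python3 -m jog '[0.18,-0.03,0.1,0.009,-0.045,-0.042,0.36,-0.06,0.2,0.017,-0.09,-0.084,0.54,-0.08,0.35,0.026,-0.135,-0.126,0.72,-0.11,0.525,0.035,-0.181,-0.171,0.72,-0.11,0.525,0.035,-0.181,-0.171,0.72,-0.11,0.525,0.035,-0.181,-0.171]' 45
python3 - <<'E'
from goal import *
print(manip.state()["joint_pos"].round(3)); print("pre",rel(*pose(.571,.47,.100)));print("grasp",rel(*pose(.571,.47,.036)))
f=cam("wrist");cv2.imwrite("pics/w2.png",f["img"]);P,z=cloud(f);np.savez("w2.npz",P=P,z=z,img=f["img"],T=f["T"])
E
python3 fit2.py w2.npz
```

```text
time: 3.58
tool_pos: [0.5076, -0.0034, 0.1676]
tool_rot: [0.281, -0.348, 0.894, -0.027]
contact_force: [0.7, 0.5, 0.4]
gripper_width: 0.525
grasp_force: 0.0
[-0.359 -0.66   2.308  0.38   1.049 -2.788]
pre [-0.0143, 0.0065, -0.0019, 0.0001, 0.0003, -0.0012]
grasp [-0.0138, 0.0063, 0.6381, 0.0001, 0.0003, -0.0012]
board ((549.2136840820312, 9.454025268554688), (119.5567398071289, 240.09982299804688), 15.741496086120605)
yaw 0.27472228583172004 c [0.55674744 0.01075846]
x0,g,z0,flat(+ = to +x),depth,gz [ 3.5280e+00  5.2000e-02  8.4043e+01 -1.8200e-01  1.2225e+01 -4.4000e-02] rms 0.563 4230
block y [74.2 83.9 96. ]
block y [-94.6 -83.2 -72.6]
collar y [-10.2 -10.1  -5.6  10.5  11.4]
cluster 171 [-0.357 -0.312  0.88 ] [-35.6  -0.7  53.1] lean 0.385 mean d 59.7
cluster 96 [-0.779 -0.502 -0.376] [-41.2  -5.3  40.7] lean 2.021 mean d 20.4
cluster 160 [-0.676  0.374  0.635] [-36.3   1.5  52.8] lean 0.817 mean d 58.6
c [0.56014293 0.01171547] yaw 0.2741974959123142 wing mean [-37.14138    -0.9084294  50.207268 ] lean of mean 0.636916
```

View pics/w2.png

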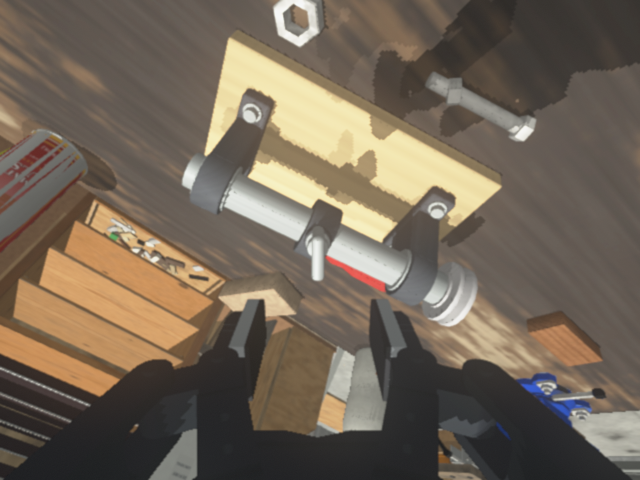

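The view shows the wing at (318,255), centred between the open fingers, with the flat fit agreeing (lean 0.18 rad). I'll advance along the screw axis and pinch.

```bash
python3 -m jog '[-0.014,0.006,0.25,0,0,0,-0.014,0.006,0.45,0,0,0,-0.014,0.006,0.63,0,0,0,-0.014,0.006,0.63,0,0,0]' 
python3 -m jog '[0,0,0,0,0,0,0,0,0,0,0,0,0,0,0,0,0,0,0,0,0,0,0,0,0,0,0,0,0,0,0,0,0,0,0,0,0,0,0,0,0,0,0,0,0,0,0,0]' 0
python3 - <<'E'
from goal import *
s=manip.state();M=q2m(s["tool_rot"]);print("F tool",M.T@s["contact_force"],"T tool",M.T@s["ft_torque"])
p0=pose(.571,.47,.037)
# relative from nominal grasp pose to leans (rotating about shaft axis), using the actual measured pose
t=np.array(s["tool_pos"])
for k in range(1,5):
    a=(.571-.18)*k/4; D=R.from_rotvec(Rs[:,1]*a).as_matrix()
    print(rel(O+D@(t-O),D@M))
E
```

```text
time: 4.12
tool_pos: [0.5421, 0.0081, 0.1154]
tool_rot: [0.28, -0.349, 0.894, -0.026]
contact_force: [-0.1, 1.1, 0.4]
gripper_width: 0.527
grasp_force: 0.0
time: 5.12
tool_pos: [0.5418, 0.007, 0.1159]
tool_rot: [0.281, -0.349, 0.894, -0.027]
contact_force: [0.2, -0.2, 0.2]
gripper_width: -0.001
grasp_force: 0.0
F tool [-0.10956072 -0.32869827 -0.08433855] T tool [-0.10226461  0.18017116 -0.01655049]
[-0.0322, -0.0163, 0.0029, -0.014, 0.0278, 0.0]
[-0.0639, -0.0324, 0.0093, -0.0281, 0.0555, 0.0]
[-0.095, -0.0481, 0.0191, -0.0421, 0.0833, 0.0001]
[-0.125, -0.0633, 0.0323, -0.0562, 0.1111, 0.0001]
```

Run:
```python
from goal import *
f=cam("wrist");a=cam("scene")
cv2.imwrite("pics/w3.png",np.vstack([f["img"][60:360],cv2.resize(a["img"][170:310,260:420],None,fx=4,fy=4)[100:400,:640]]))
P,z=cloud(f);np.savez("w3.npz",P=P,z=z,img=f["img"],T=f["T"])
print(manip.state()["gripper_width"])
```

```text
-0.0010820923340598484
```

View pics/w3.png

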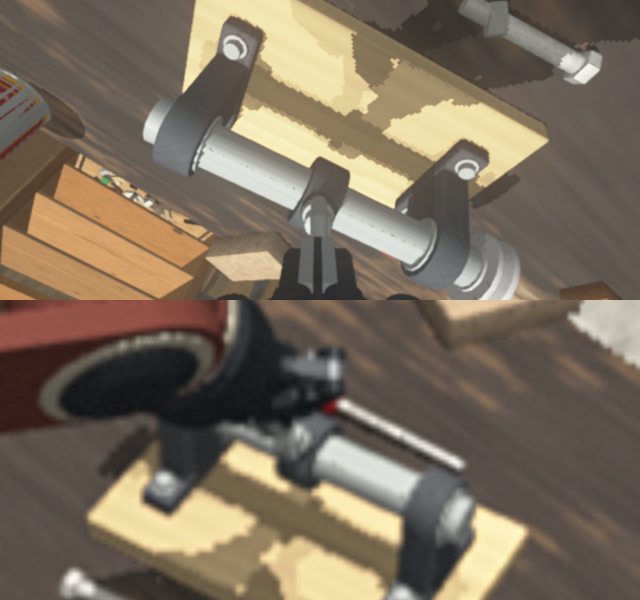

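Run:
```python
from goal import *
t=manip.state();s=np.array(t["tool_pos"]);M=q2m(t["tool_rot"]);print(t["gripper_width"],t["grasp_force"])
for fn in("w1.npz","w2.npz","w3.npz"):
    d=np.load(fn);Q=d["P"].reshape(-1,3);L=(Q-s)@M*1000
    vu=np.argwhere(np.ones((480,640)))
    k=(abs(L[:,0])<30)&(abs(L[:,1])<25)&(L[:,2]<12)&(L[:,2]>-50)
    w=L[k];print(fn,len(w),w.min(0) if len(w) else 0,w.max(0) if len(w) else 0)
    for z in range(-40,12,6):
        q=w[(w[:,2]>=z)&(w[:,2]<z+6)]
        if len(q): print(z,len(q),"x",np.percentile(q[:,0],[2,98]).round(1),"y",np.percentile(q[:,1],[2,98]).round(1))
```

```text
-0.0010820923340598484 0.0
w1.npz 885 [-14.16751636  -8.98052273 -28.87892327] [15.67070687 10.44337759 11.96713513]
-34 15 x [-10.3  11.8] y [-1.   2.9]
-28 444 x [-13.3  14.4] y [-3.   4.8]
-22 76 x [-13.9  12.2] y [-3.1  3.5]
-16 66 x [-14.   12.4] y [-3.2  3.4]
-10 113 x [-13.8  11. ] y [-6.  3.]
-4 39 x [-13.8   5.7] y [-6.4  2.8]
2 57 x [-6.4  5.7] y [-7.5 -2.2]
8 75 x [-8.3  6.5] y [-8.7  9.9]
w2.npz 937 [-12.23078558  -8.69501381 -28.86689493] [17.07690696 10.66503563 11.76720173]
-34 22 x [-8.9 11. ] y [-0.3  2.5]
-28 539 x [-11.4  16. ] y [-2.5  5. ]
-22 33 x [13.8 16.7] y [-2.5  5.1]
-16 35 x [13.6 16.7] y [-2.6  5.2]
-10 124 x [-2.5 16.6] y [-5.5  8.1]
-4 36 x [ 1.1 16.4] y [-6.2  8.2]
2 62 x [-0.3  8.6] y [-7.1  9.1]
8 86 x [-2.4 10.1] y [-8.7 10.6]
w3.npz 1994 [ -3.50248165 -12.94502885 -49.99821349] [16.82396243 14.27155975 11.9847005 ]
-40 96 x [10.9 11.9] y [-5.8  7.1]
-34 6 x [ 7.4 14.5] y [0.9 2.2]
-28 412 x [ 6.2 16.5] y [-2.7  5. ]
-22 78 x [13.7 16.7] y [-2.4  5.1]
-16 75 x [13.7 16.7] y [-2.5  5. ]
-10 221 x [-2.3 16.6] y [-5.7  8.1]
-4 66 x [ 1.8 16.6] y [-6.3  8.1]
2 126 x [-0.3  8.5] y [-7.2  9.1]
8 157 x [-2.4 11.2] y [-8.4 10.4]
```

Run:
```python
from goal import *
t=manip.state();s=np.array(t["tool_pos"]);M=q2m(t["tool_rot"])
f=cam("wrist");Q,z=cloud(f);L=((Q-s)@M*1000)
for v in range(290,360,8):
    r=L[v,240:400:5]; print(v,[tuple(int(round(x)) for x in p) for p in r if abs(p[1])<40 and p[2]>-120 and p[2]<15][::2])
cv2.imwrite("pics/w4.png",cv2.resize(f["img"][230:380,220:420],None,fx=4,fy=4,interpolation=cv2.INTER_CUBIC))
```

```text
290 [(7, -3, -23), (9, 2, -28), (-1, 7, -5)]
298 [(12, -5, -40), (11, 0, -39), (11, 4, -39)]
306 [(12, -4, -47), (11, 0, -46), (11, 4, -46)]
314 [(8, -12, -46), (7, -8, -46), (11, -4, -52), (11, 0, -52), (12, 3, -54), (7, 8, -45), (8, 12, -46)]
322 [(7, -12, -51), (7, -8, -51), (11, -4, -58), (12, 0, -59), (11, 3, -58), (12, 7, -59), (8, 11, -52)]
330 [(8, -11, -58), (8, -8, -58), (11, -4, -63), (11, 0, -64), (12, 3, -64), (12, 7, -64), (8, 11, -58)]
338 [(7, -13, -63), (8, -9, -64), (11, -5, -69), (12, -2, -69), (12, 1, -70), (11, 5, -69), (8, 9, -63), (8, 12, -63)]
346 [(12, -12, -74), (14, -8, -77), (13, -5, -76), (10, 0, -71), (10, 3, -71), (13, 6, -75), (14, 9, -77), (12, 13, -74)]
354 [(12, -24, -79), (13, -11, -80), (14, -8, -81), (13, -5, -80), (12, -2, -79), (7, 1, -72), (13, 5, -80), (14, 7, -82), (13, 11, -80), (12, 14, -79)]
```

View pics/w4.png

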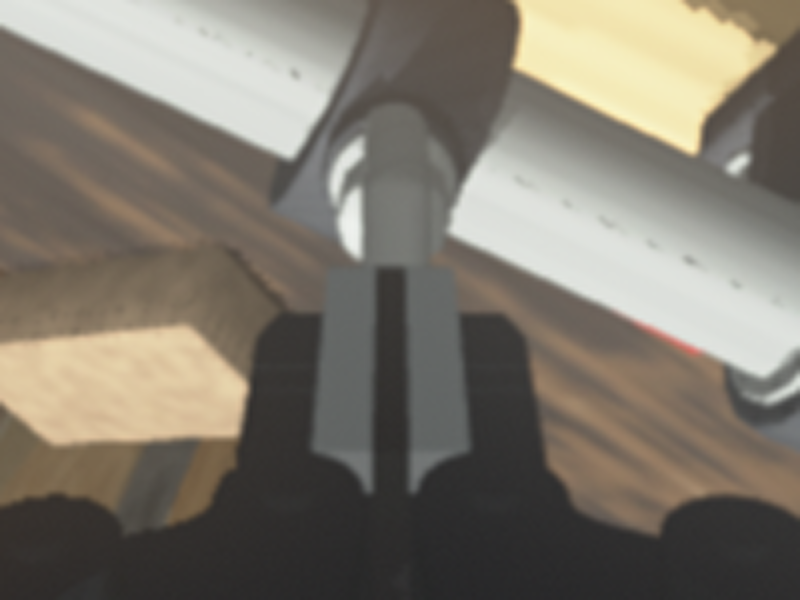

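The close-up shows the shut fingertips at about row 297, some 38 mm behind the reported TCP and 10 mm short of the blade's end. Nothing has been pinched, so I'll reopen, advance 34 mm more and close again.

```bash
python3 -m jog '[0,0,0,0,0,0,0,0,0,0,0,0,0,0,0,0,0,0,0,0,0,0,0,0,0,0,0,0,0,0]' 45
python3 -m jog '[0.015,0.012,0.1,0,0,0,0.015,0.012,0.2,0,0,0,0.015,0.012,0.27,0,0,0,0.015,0.012,0.34,0,0,0,0.015,0.012,0.34,0,0,0]'
python3 -m jog '[0,0,0,0,0,0,0,0,0,0,0,0,0,0,0,0,0,0,0,0,0,0,0,0,0,0,0,0,0,0,0,0,0,0,0,0,0,0,0,0,0,0,0,0,0,0,0,0]' 0
python3 - <<'E'
from goal import *
s=manip.state();M=q2m(s["tool_rot"]);print("F tool",M.T@s["contact_force"],"T tool",M.T@s["ft_torque"])
t=np.array(s["tool_pos"])
for k in range(1,5):
    a=(.571-.18)*k/4; D=R.from_rotvec(Rs[:,1]*a).as_matrix()
    print(rel(O+D@(t-O),D@M))
E
```

```text
time: 5.9
tool_pos: [0.5418, 0.007, 0.116]
tool_rot: [0.281, -0.349, 0.894, -0.027]
contact_force: [0.8, 0.6, -1.1]
gripper_width: 0.526
grasp_force: 0.0
time: 6.52
tool_pos: [0.5576, 0.0122, 0.0854]
tool_rot: [0.28, -0.349, 0.894, -0.026]
contact_force: [-0.7, -0.7, 0.7]
gripper_width: 0.526
grasp_force: 0.0
time: 7.52
tool_pos: [0.5583, 0.0116, 0.0871]
tool_rot: [0.281, -0.349, 0.894, -0.027]
contact_force: [-4.2, -3.3, 5.0]
gripper_width: 0.125
grasp_force: 59.0
F tool [ 2.18567089 -1.14459601 -6.88452576] T tool [ 0.18377675  0.67289136 -0.02421662]
[-0.003, -0.0015, 0.0001, -0.0141, 0.0278, -0.0]
[-0.006, -0.003, 0.0005, -0.0281, 0.0555, -0.0]
[-0.0089, -0.0045, 0.0013, -0.0422, 0.0833, -0.0]
[-0.0118, -0.006, 0.0024, -0.0562, 0.111, -0.0]
```

Pinched now (59 N). Next I'll swing the wing about the shaft axis to stand over the flat.

```bash
python3 -m jog '[-0.0015,-0.001,0,-0.007,0.0139,0,-0.003,-0.0015,0,-0.014,0.0278,0,-0.0045,-0.002,0,-0.021,0.0417,0,-0.006,-0.003,0,-0.028,0.0555,0,-0.0075,-0.004,0.001,-0.035,0.0694,0,-0.009,-0.0045,0.001,-0.042,0.0833,0,-0.0105,-0.005,0.002,-0.049,0.0972,0,-0.012,-0.006,0.002,-0.056,0.111,0]'
python3 -m jog '[0,0,0,0,0,0,0,0,0,0,0,0,0,0,0,0,0,0]'
cat > look.py <<'E'
from goal import *
s=manip.state();M=q2m(s["tool_rot"]);print("F tool",(M.T@s["contact_force"]).round(2),"T tool",(M.T@s["ft_torque"]).round(3),"w",s["gripper_width"],"j6",s["joint_pos"][5])
z=Rs.T@-M[:,2]; print("tool lean",np.arctan2(-z[0],z[2]),"side",z[1], "axis miss local mm",Rs.T@(np.array(s["tool_pos"])-O)*1000)
E
python3 look.py
python3 - <<'E'
from goal import *
f=cam("wrist");P,z=cloud(f);np.savez("w5.npz",P=P,z=z,img=f["img"],T=f["T"]);cv2.imwrite("pics/w5.png",f["img"])
E
python3 fit2.py w5.npz
```

```text
time: 8.52
tool_pos: [0.5593, 0.0119, 0.0877]
tool_rot: [0.089, -0.362, 0.928, -0.009]
contact_force: [-2.3, -2.9, 4.5]
gripper_width: 0.126
grasp_force: 58.8
time: 8.9
tool_pos: [0.5599, 0.0121, 0.0878]
tool_rot: [0.091, -0.362, 0.928, -0.009]
contact_force: [0.4, -2.6, 5.4]
gripper_width: 0.123
grasp_force: 59.5
F tool [ 0.53 -2.62 -5.39] T tool [ 0.478  0.265 -0.003] w 0.12287845563363739 j6 -2.4986919433604
tool lean 0.18377160372082668 side 0.0008915255231972329 axis miss local mm [-0.24489907 -0.4940107   3.59504999]
board ((536.23291015625, 5.898284912109375), (91.37818145751953, 240.86058044433594), 15.781726837158203)
yaw 0.28735177236440146 c [0.55793113 0.00985478]
x0,g,z0,flat(+ = to +x),depth,gz [ 2.6620e+00  1.2670e+00  8.4104e+01 -1.7800e-01  1.2230e+01 -8.4000e-02] rms 0.53 9356
block y [74.9 85.3 97.3]
block y [-93.5 -82.2 -71.2]
collar y [-9.2 -9.  -0.5 11.4 12.3]
cluster 725 [ 0.054 -0.591  0.805] [-12.4  -1.8  60.8] lean -0.067 mean d 49.8
cluster 2243 [-0.875 -0.457 -0.161] [-18.9  -2.7  55.1] lean 1.752 mean d 9.7
cluster 745 [-0.593  0.468  0.655] [-14.8   2.   59.7] lean 0.735 mean d 49.5
c [0.5604839 0.0106092] yaw 0.2746841657448078 wing mean [-16.782986   -1.5932137  57.135403 ] lean of mean 0.285704
```

View pics/w5.png

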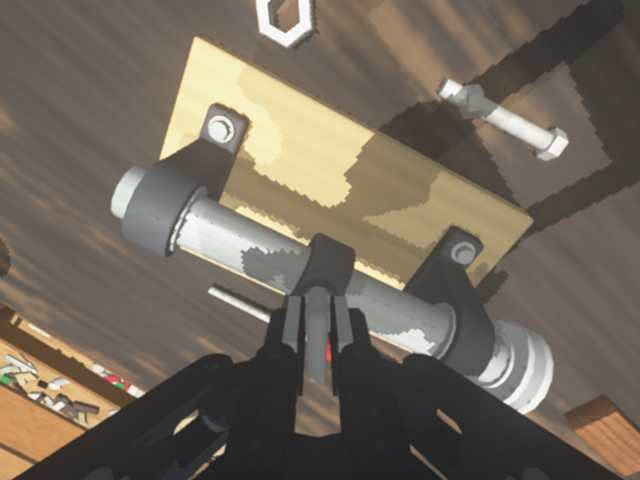

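The view shows the blade between the fingers at (318,340), with the collar at (325,265). I'll check the blade's true lean against the flat (0.18).

```bash
cat > blade.py <<'E'
from goal import *
import sys
d=np.load(sys.argv[1]);P=d["P"];t=manip.state();s=np.array(t["tool_pos"]);M=q2m(t["tool_rot"])
L=(P-s)@M*1000
m=(abs(L[...,1]-.5)<2.7)&(L[...,0]>-5)&(L[...,0]<22)&(L[...,2]>-68)&(L[...,2]<-30)
W=L[m]
for x in range(-2,20,2):
    q=W[(W[:,0]>=x)&(W[:,0]<x+2)]
    if len(q): print(x,len(q),np.percentile(q[:,2],[1,5,50,95]).round(1))
e=W[(W[:,0]>13)&(W[:,2]>-62)&(W[:,2]<-40)]
if len(e)>10: g=np.polyfit(e[:,2],e[:,0],1); print("end face n",len(e),"tilt rad",np.arctan(g[0]))
e=W[(W[:,0]>2)&(W[:,0]<14)&(W[:,2]<np.percentile(W[:,2],1)+2.5)]
g=np.polyfit(e[:,0],e[:,2],1);print("top n",len(e),"tilt",np.arctan(g[0]),"x range",W[:,0].max())
E
python3 blade.py w5.npz
```

```text
-2 74 [-61.6 -61.3 -60.3 -59.4]
0 69 [-61.9 -61.3 -60.3 -59.3]
2 61 [-61.9 -61.4 -60.5 -59.3]
4 76 [-61.8 -61.2 -60.4 -59.7]
6 72 [-61.8 -61.6 -60.5 -59.7]
8 70 [-61.4 -61.2 -60.4 -59.5]
10 75 [-61.5 -61.3 -60.4 -59.6]
12 218 [-61.1 -60.5 -57.2 -38.1]
14 288 [-59.5 -58.5 -48.  -36.8]
end face n 387 tilt rad 0.03164194896750673
top n 423 tilt 0.033721541683207124 x range 15.499406981378955
```

```bash
python3 -m jog '[0,0,0,0,0,0.02,0,0,0,0,0,0.04,0,0,0,0,0,0.06,0,0,0,0,0,0.08]' >/dev/null; python3 look.py
python3 -m jog '[0,0,0,0,0,0,0,0,0,0,0,0,0,0,0,0,0,0,0,0,0,0,0,0]' >/dev/null; python3 look.py
```

```text
F tool [ 0.38 -3.22 -5.88] T tool [ 0.468  0.145 -0.149] w 0.12140120224713895 j6 -2.2455305580276113
tool lean 0.18376588562830642 side 0.0009048204692809303 axis miss local mm [-0.27027281 -0.45294639  3.61088447]
F tool [-0.39 -2.99 -5.  ] T tool [ 0.428  0.175 -0.035] w 0.12706407082805615 j6 -2.247401421519649
tool lean 0.1837779380751723 side 0.0008305904240515364 axis miss local mm [-0.27919217 -0.44642191  3.60857556]
```

```bash
cat > tq.py <<'E'
from h import *
import sys
n=int(sys.argv[1]) if len(sys.argv)>1 else 6
v=[]
for i in range(n):
    manip.grab_frame("top"); s=manip.state(); v.append((q2m(s["tool_rot"]).T@s["ft_torque"])[2])
print("t %.2f j6 %.4f Tz %.3f +- %.3f"%(s["time"],s["joint_pos"][5],np.mean(v),np.std(v)))
sys.exit(0 if abs(np.mean(v))<0.06 else 1)
E
python3 tq.py 6 && python3 -m jog '[0,0,0,0,0,0.01,0,0,0,0,0,0.02,0,0,0,0,0,0.02]' >/dev/null && python3 tq.py 5 && python3 -m jog '[0,0,0,0,0,0.01,0,0,0,0,0,0.02,0,0,0,0,0,0.02]' >/dev/null && python3 tq.py 5 && python3 -m jog '[0,0,0,0,0,0.01,0,0,0,0,0,0.02,0,0,0,0,0,0.02]' >/dev/null && python3 tq.py 5
```

```text
t 10.25 j6 -2.2474 Tz -0.024 +- 0.029
t 10.88 j6 -2.1846 Tz -0.030 +- 0.035
t 11.50 j6 -2.1217 Tz -0.035 +- 0.037
t 12.12 j6 -2.0589 Tz -0.040 +- 0.025
```

```bash
sed -i 's/<0.06/<0.085/' tq.py
python3 -m jog '[0,0,0,0,0,0.01,0,0,0,0,0,0.02,0,0,0,0,0,0.02]' >/dev/null; python3 tq.py 7 && python3 -m jog '[0,0,0,0,0,0.01,0,0,0,0,0,0.02,0,0,0,0,0,0.02]' >/dev/null && python3 tq.py 7 && python3 -m jog '[0,0,0,0,0,0.01,0,0,0,0,0,0.02,0,0,0,0,0,0.02]' >/dev/null && python3 tq.py 7  && python3 -m jog '[0,0,0,0,0,0.01,0,0,0,0,0,0.02,0,0,0,0,0,0.02]' >/dev/null && python3 tq.py 7
```

```text
t 12.85 j6 -1.9962 Tz -0.031 +- 0.034
t 13.57 j6 -1.9334 Tz -0.079 +- 0.022
t 14.30 j6 -1.8706 Tz -0.146 +- 0.017
```

```bash
python3 tq.py 20; python3 look.py
```

```text
t 15.30 j6 -1.8706 Tz -0.126 +- 0.032
F tool [-0.83 -2.65 -6.83] T tool [ 0.38  -0.048 -0.111] w 0.1262687960152558 j6 -1.8706073817389828
tool lean 0.1836890371355378 side 0.0006745013313331447 axis miss local mm [-0.27110788 -0.34147878  3.69777014]
```

```bash
python3 -m jog '[0,0,0,0,0,0.005,0,0,0,0,0,0.005,0,0,0,0,0,0.005]' >/dev/null; python3 tq.py 4; python3 tq.py 24; python3 look.py|head -1
```

```text
t 15.88 j6 -1.8550 Tz -0.166 +- 0.010
t 17.07 j6 -1.8550 Tz -0.128 +- 0.019
F tool [-0.67 -3.32 -5.6 ] T tool [ 0.459 -0.053 -0.152] w 0.1257502506070332 j6 -1.8550381926853277
```

```bash
python3 tq.py 20; python3 -m jog '[0,0,0,0,0,0,0,0,0,0,0,0,0,0,0,0,0,0,0,0,0,0,0,0]' 30 |grep grip; python3 tq.py 40
python3 - <<'E'
from goal import *
f=cam("wrist");P,z=cloud(f);np.savez("w6.npz",P=P,z=z,img=f["img"],T=f["T"]);cv2.imwrite("pics/w6.png",f["img"])
E
python3 fit2.py w6.npz; python3 blade.py w6.npz
```

```text
t 18.07 j6 -1.8550 Tz -0.134 +- 0.031
gripper_width: 0.354
t 20.57 j6 -1.8544 Tz -0.002 +- 0.034
board ((537.8893432617188, 6.2673492431640625), (94.30131530761719, 239.8194580078125), 15.748562812805176)
yaw 0.2713480638296904 c [0.55785731 0.00988198]
x0,g,z0,flat(+ = to +x),depth,gz [ 2.8710e+00 -3.0500e-01  8.4159e+01 -1.7500e-01  1.2244e+01 -6.1000e-02] rms 0.534 9345
block y [75.  85.5 97.3]
block y [-93.3 -81.  -70.9]
collar y [-8.8 -8.1  3.7 12.5 12.9]
cluster 759 [-0.088  0.58   0.81 ] [-14.1   1.7  61. ] lean 0.108 mean d 53.6
cluster 697 [-0.345 -0.688  0.638] [-15.4   1.6  60.5] lean 0.496 mean d 43.4
cluster 1912 [-0.968  0.174 -0.18 ] [-22.   -0.6  54.3] lean 1.755 mean d 11.8
c [0.56062372 0.01065162] yaw 0.2743942336804789 wing mean [-18.819479     0.35955328  57.11218   ] lean of mean 0.31831217
-2 70 [-62.5 -62.1 -61.2 -60.1]
0 69 [-62.5 -62.4 -61.2 -60.1]
2 69 [-62.4 -62.1 -61.2 -60. ]
4 71 [-62.3 -62.1 -61.2 -59.9]
6 72 [-62.3 -62.1 -61.3 -60.1]
8 68 [-62.5 -62.1 -61.2 -60. ]
10 109 [-62.8 -62.2 -60.7 -46.1]
12 407 [-61.2 -60.6 -51.7 -37.7]
14 39 [-59.6 -58.  -48.6 -39.1]
end face n 301 tilt rad 0.010533459140925112
top n 390 tilt 0.04140462822356494 x range 14.532623859338301
```

View pics/w6.png

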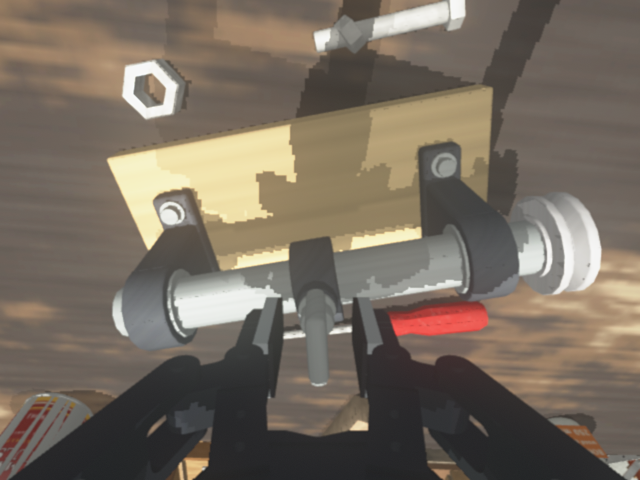

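The view shows the released blade at (318,345), still square between the fingers. The zero reading is −0.002 N m, so the still torque was about 0.13 N m, within the snug range. I'll back straight out along the screw axis and hand in.

```bash
python3 -m jog '[0,0,-0.15,0,0,0,0,0,-0.4,0,0,0,0,0,-0.7,0,0,0,0,0,-1,0,0,0,0,0,-1,0,0,0,0,0,-1,0,0,0]'
python3 - <<'E'
from h import *
f=cam("wrist");P,z=cloud(f);np.savez("w7.npz",P=P,z=z,img=f["img"],T=f["T"])
E
python3 fit2.py w7.npz | egrep "flat|cluster"
python3 -c "
from plant import manip
print(manip.job_done())"
```

```text
time: 21.38
tool_pos: [0.5414, 0.0075, 0.1849]
tool_rot: [0.088, -0.05, 0.995, 0.02]
contact_force: [-0.0, -0.1, -1.0]
gripper_width: 0.352
grasp_force: 0.0
x0,g,z0,flat(+ = to +x),depth,gz [ 1.4880e+00  1.9800e-01  8.4142e+01 -1.8100e-01  1.2229e+01 -6.3000e-02] rms 0.579 4409
cluster 180 [-0.229 -0.359  0.905] [-11.7   1.4  62.6] lean 0.248 mean d 59.1
cluster 95 [-0.977  0.171 -0.126] [-23.3   4.   52.9] lean 1.7 mean d 17.1
cluster 143 [-0.133  0.425  0.896] [-12.1   3.7  62.5] lean 0.147 mean d 59.4
the job is handed in; nothing more can be done
None
```

The collar's set screw now stands over the flat (lean about 0.18 rad, matching the flat), the wing is snug at about 0.13 N m with the hand still, and the job was handed in at about 21 s with the arm clear; no verdict was returned.

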